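# Load two filter cartridges into the tube magazine

### The job

Load the matching pair of short white filter cartridges into the wide tube magazine, one after the other through its flared mouth, so that they sit upright in the tube end to end: one down on the tube's floor, the other standing on top of it. Either may go first; the fat, the tall and the slim cartridge and the narrow tube are not for this job.

Things in the scene. Friction and masses are not known exactly. Their poses are not given: they have to be found in the camera images.
- magazine: Wide upright aluminium tube on a 100 mm square, 15 mm thick base, fixed. Origin: on the tube axis, under the base on the bench; z up, x to a 20 mm side slot. Bore 52 mm, floor at z 15 mm, straight to 112 mm, then a mouth flaring to 72 mm inside, 80 outside at the rim, z 127 mm. Let go in the mouth, a cartridge slides down by itself. A like tube, bore 30 mm, stands to its left or right.
- cartridge_a_center (a point): One of two identical loose white cylinders with a thin grey band near each end, 36 mm across, 50 mm tall, about 60 g, standing on the bench (z = 0). This point is its centre, 25 mm above its underside; z is its axis; both ends are alike. Odd ones stand in the same row: fat (60 mm across, 50 tall), tall (36 across, 95 tall), slim (22 across, 50 tall).
- cartridge_b_center (a point): One of two identical loose white cylinders with a thin grey band near each end, 36 mm across, 50 mm tall, about 60 g, standing on the bench (z = 0). This point is its centre, 25 mm above its underside; z is its axis; both ends are alike. Odd ones stand in the same row: fat (60 mm across, 50 tall), tall (36 across, 95 tall), slim (22 across, 50 tall).
Things that resemble listed ones, but are neither listed nor needed, are in the scene too. Leave any black look-alike of the part that bears cartridge_b_center alone. What is shaped like the magazine but red is not meant.

How it is judged:
On the way, in this order (a step that is already met when the one before it is completed fails the run):
1. one cartridge of the pair stands on the floor of the wide tube (((horizontal distance between cartridge_a_center and magazine below 0.014 m and z of cartridge_a_center in the frame of magazine between 0.032 and 0.048 m and angle between the z axis of cartridge_a_center and the z axis of magazine, either way round below 0.175 rad) or (horizontal distance between cartridge_b_center and magazine below 0.014 m and z of cartridge_b_center in the frame of magazine between 0.032 and 0.048 m and angle between the z axis of cartridge_b_center and the z axis of magazine, either way round below 0.175 rad))), for 0.2 s.
2. the other one stands on top of it in the tube ((((horizontal distance between cartridge_a_center and magazine below 0.014 m and z of cartridge_a_center in the frame of magazine between 0.032 and 0.048 m and angle between the z axis of cartridge_a_center and the z axis of magazine, either way round below 0.175 rad) and (horizontal distance between cartridge_b_center and magazine below 0.014 m and z of cartridge_b_center in the frame of magazine between 0.082 and 0.098 m and angle between the z axis of cartridge_b_center and the z axis of magazine, either way round below 0.175 rad)) or ((horizontal distance between cartridge_b_center and magazine below 0.014 m and z of cartridge_b_center in the frame of magazine between 0.032 and 0.048 m and angle between the z axis of cartridge_b_center and the z axis of magazine, either way round below 0.175 rad) and (horizontal distance between cartridge_a_center and magazine below 0.014 m and z of cartridge_a_center in the frame of magazine between 0.082 and 0.098 m and angle between the z axis of cartridge_a_center and the z axis of magazine, either way round below 0.175 rad)))), for 0.2 s.
At the end, for the whole second after the job is handed in: Both cartridges are upright (within 10 degrees) in the wide tube, centres within 14 mm of its axis: either one on its floor (centre 40 mm above the magazine's origin, within 8 mm), the other on top of it (90 mm, within 8 mm) ((((horizontal distance between cartridge_a_center and magazine below 0.014 m and z of cartridge_a_center in the frame of magazine between 0.032 and 0.048 m and angle between the z axis of cartridge_a_center and the z axis of magazine, either way round below 0.175 rad) and (horizontal distance between cartridge_b_center and magazine below 0.014 m and z of cartridge_b_center in the frame of magazine between 0.082 and 0.098 m and angle between the z axis of cartridge_b_center and the z axis of magazine, either way round below 0.175 rad)) or ((horizontal distance between cartridge_b_center and magazine below 0.014 m and z of cartridge_b_center in the frame of magazine between 0.032 and 0.048 m and angle between the z axis of cartridge_b_center and the z axis of magazine, either way round below 0.175 rad) and (horizontal distance between cartridge_a_center and magazine below 0.014 m and z of cartridge_a_center in the frame of magazine between 0.082 and 0.098 m and angle between the z axis of cartridge_a_center and the z axis of magazine, either way round below 0.175 rad)))); the robot touches nothing.
It also fails if it takes over 56 s, if anything falls off the work surface, if the arm or the gripper's body presses on something with over 40 N, if the wrist force passes 120 N, or if a joint passes its speed limit or range.

### The arm

A 7-joint arm with a two-finger parallel gripper is mounted at the origin on the work surface. World frame = base frame: x ahead of the robot, y to its left, z up, the work surface at z = 0. Lengths are in m, angles in rad, forces in N, time in s.
With the tool pointing down it reaches from about 0.425 to 0.95 m from the base axis. Payload 4.7 kg.
Tool frame: the origin (TCP) lies on the centre line of the jaws, within the pads' length; the fingertips stand robot.nose_length ahead of it and the grasp point (between the pads) lies 8 mm behind it (robot.nose_length is the distance from the TCP to the fingertips, in m); z points along the fingers, y is the line along which they close (so a half turn about z gives the same grasp; the last joint's range is limited). The gripper opens to 85 mm and grips with 20 to 120 N. Pads are 22 mm wide; open, the fingers measure 114 mm over their backs; the gripper's body (76 mm by 85 mm) begins 54 mm behind the grasp point. The pads swing forward as they close: fully open they stand 13 mm farther back than shut.
Start: joints at [1.239, 0.469, -0.049, 1.532, 0.024, 1.141, -0.082], TCP at [0.201, -0.644, 0.242] pointing down, gripper open.
Joint ranges: [-2.59, 2.59], [-0.33, 1.99], [-1.39, 1.29], [0.1, 2.45], [-1.04, 4.18], [0.21, 1.99], [-2.66, 2.66]. Speed limits (rad/s): [2.57, 2.57, 3.14, 3.14, 3.14, 3.14, 3.14].

### API

Orientations are given as [roll, pitch, yaw] about the fixed x, y, z axes, in that order (R = Rz(yaw) Ry(pitch) Rx(roll)).
In Python, from plant import robot gives the robot as it stands. Calls block until the motion is done:
- robot.goto(position, orientation): joint-space move of the TCP to a pose.
- robot.move_straight(position, vel=0.15, attitude=None, contact_N=None): straight line of the TCP; attitude=None keeps the orientation; vel is the mean speed in m/s. With contact_N (N) it stops when the force on the tool has changed by that much, and returns True; else False.
- robot.move_joints(angles): joint-space move.
- robot.grip(opening, strength=None): opening from 0.0 (shut) to 1.0 (fully open); strength is the grip in N (None keeps the last); returns when the fingers have stopped.
- robot.sleep(seconds).
- robot.inverse_kinematics(position, orientation): joint angles nearest the present ones, or None.
- robot.sense(): the state.
- robot.grab_frame(name): name is "scene" or "top"; returns a dict with "image" (384x512x3 uint8, red, green, blue), "range_z" (384x512 float32, m along the optical axis (not along the pixel's ray), 0 where there is no reading), "fx", "fy", "cx", "cy" (pixels), "R" (3x3) and "t" (3): a world point X has camera coordinates R X + t. Camera axes: x right, y down, z forward; pixel columns grow to the right and rows downward; lengths in m; the calibration is good to about 2 mm. A picture is of the moment at which its call begins.
A pose or a line that the arm cannot do raises robot.IKError and nothing moves.
- robot.close_job(): hands the job in; it is judged then, once.
The state is a dict: "t": time; "joint_pos": joint angles; "joint_velocities": joint speeds; "effort": joint torques, N m; "tcp_pos": TCP position; "tcp_rot": TCP orientation; "wrist_force": force on the tool from outside, world axes, zero at the start; "torque": the same for the moment, N m; "opening": opening from 0.0 (shut) to 1.0 (fully open); "gripper_force": force on a finger pad.
Only numpy, scipy, OpenCV 4.12 (cv2) and the standard library are available. Lean on these libraries where they do the work, as an engineer would, in place of code of your own. Each camera call takes 0.05 s, during which the arm holds its last target. There are 200 camera calls.

## Working session

There is one attempt and no reset: what is moved stays moved. The work goes in short steps, each a Python script; the robot and the scene stay as the last script left them, time stands still between calls to the robot, and variables do not carry over. Pictures are saved under pics/ and viewed, at most 10 in all, crops included, and the job is handed in when it is done.

```bash
mkdir -p pics; cat > h.py <<'E'
import numpy as np, cv2
from plant import robot
def world(f):
    z=f["range_z"].astype(float); v,u=np.mgrid[:z.shape[0],:z.shape[1]]
    c=np.stack([(u-f["cx"])/f["fx"]*z,(v-f["cy"])/f["fy"]*z,z],-1)
    W=(c-f["t"])@f["R"]; W[z==0]=np.nan
    return W
E
python3 - <<'E'
from h import *
s=robot.sense();print(s["t"],s["tcp_pos"],s["tcp_rot"],s["opening"],robot.nose_length)
for n in("scene","top"):
    f=robot.grab_frame(n);np.savez(n+".npz",**f)
    cv2.imwrite(f"pics/{n}.png",cv2.resize(f["image"][:,:,::-1],(800,600)))
    print(n,-f["R"].T@f["t"],f["fx"])
E
```

```text
0.0 [ 0.20111809 -0.64373898  0.24121411] [-3.13956836e+00  5.76220126e-05  3.02831035e-01] 1.0009231688828735 0.011
scene [1.26810682 0.03846522 0.83667918] 499.53699755535973
top [ 0.41082136 -0.07507989  0.95241383] 374.1027411322563
```

View pics/scene.png

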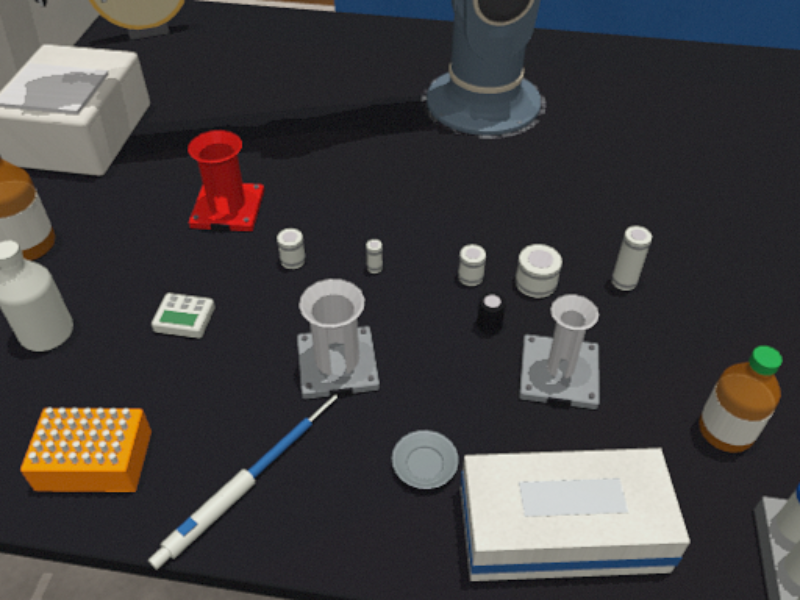

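View pics/top.png

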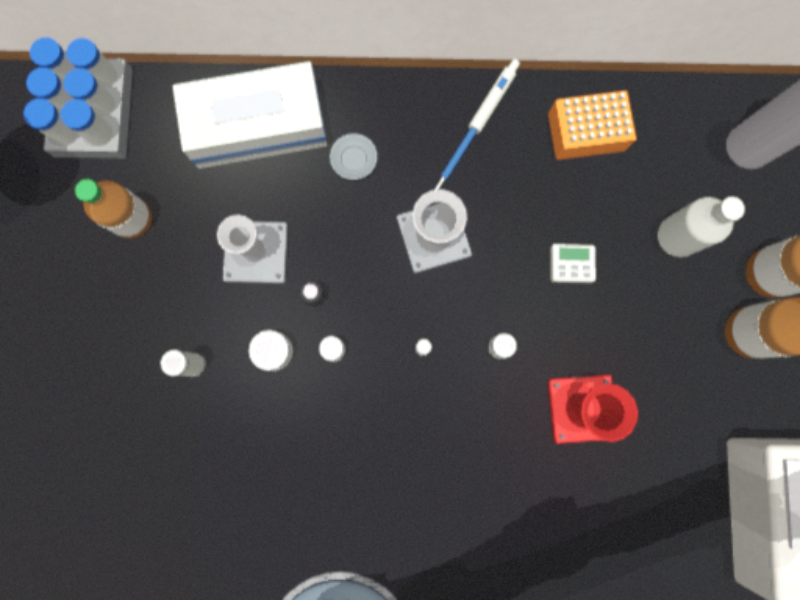

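Top view (800x600 px):
- White row: tall (175,362), fat (270,350), short (332,348), slim (424,347), short (503,346).
- Look-alikes: black at (311,291), narrow tube at (245,245), red tube at (600,410).
- Choice: the pair is (332,348) and (503,346), and the wide magazine is at (438,235).

```bash
python3 - <<'E'
from h import *
f=dict(np.load("top.npz"));g=dict(np.load("scene.npz"))
W=world(f);G=world(g)
def pts(W,c,r,z0,z1):
    m=(np.hypot(W[...,0]-c[0],W[...,1]-c[1])<r)&(W[...,2]>z0)&(W[...,2]<z1);return W[m]
def circ(p):
    (c,r)=cv2.minEnclosingCircle(p[:,:2].astype(np.float32));return np.round(c,4),round(r,4)
for nm,(u,v) in dict(c1=(332,348),c2=(503,346),slim=(424,347),fat=(270,350),tall=(175,362)).items():
    w=W[int(v/1.5625),int(u/1.5625)]; 
    p=pts(W,w,.045,w[2]-.006,w[2]+.006); print(nm,w.round(4),circ(p),p[:,:2].mean(0).round(4),len(p))
    q=pts(G,w,.03,w[2]-.006,w[2]+.006); print('   scene',q[:,:2].mean(0).round(4) if len(q) else 0,np.median(q[:,2]),len(q))
# magazine: pixel rim (438,215) base (435,240)
w=W[int(257/1.5625),int(440/1.5625)];print("base px",w.round(4))
c=np.array([w[0]+.03,w[1]])
for nm,V in(("top",W),("scene",G)):
    p=pts(V,c,.09,.119,.135);print(nm,"rim",circ(p),p[:,:2].mean(0).round(4),len(p),p[:,2].max())
    b=pts(V,c,.09,.009,.02);r=cv2.minAreaRect((b[:,:2]*1000).astype(np.float32));print("base",r,np.median(b[:,2]))
im=f["image"][:,:,::-1];cv2.imwrite("pics/crop.png",np.hstack([cv2.resize(im[110:240,190:340],(450,390),interpolation=2),cv2.resize(g["image"][140:260,170:320,::-1],(350,280),interpolation=2)if 0 else cv2.resize(g["image"][140:270,170:320,::-1],(340,390))]))
E
```

```text
c1 [0.4632 0.0192 0.0497] (array([0.4608, 0.0201]), 0.0183) [0.4609 0.0199] 177
   scene [0.4658 0.0212] 0.05004525742788239 165
c2 [ 0.4691 -0.2438  0.0505] (array([ 0.469 , -0.2475]), 0.0181) [ 0.469  -0.2468] 174
   scene [ 0.4741 -0.2458] 0.05025207984235164 159
slim [ 0.4653 -0.1231  0.0474] (array([ 0.4653, -0.1231]), 0.011) [ 0.4652 -0.1231] 67
   scene [ 0.4712 -0.1216] 0.049251346664848955 80
fat [0.457  0.1148 0.0518] (array([0.4563, 0.116 ]), 0.0301) [0.4569 0.1159] 488
   scene [0.4593 0.1159] 0.05053322133050578 378
tall [0.4372 0.2427 0.0913] (array([0.4346, 0.2442]), 0.0187) [0.4343 0.243 ] 200
   scene [0.4403 0.2449] 0.09443329021642227 186
base px [ 0.6161 -0.1495  0.0132]
top rim (array([ 0.651 , -0.1404]), 0.0393) [ 0.6534 -0.1408] 354 0.129338963674077
base ((663.74609375, -135.87374877929688), (128.93313598632812, 99.99817657470703), 17.810192108154297) 0.015114369590412239
scene rim (array([ 0.6539, -0.1408]), 0.0412) [ 0.6447 -0.142 ] 394 0.13029980538261085
base ((665.4698486328125, -135.31356811523438), (128.77008056640625, 99.91645812988281), 17.81671142578125) 0.015316064565873415
```

View pics/crop.png

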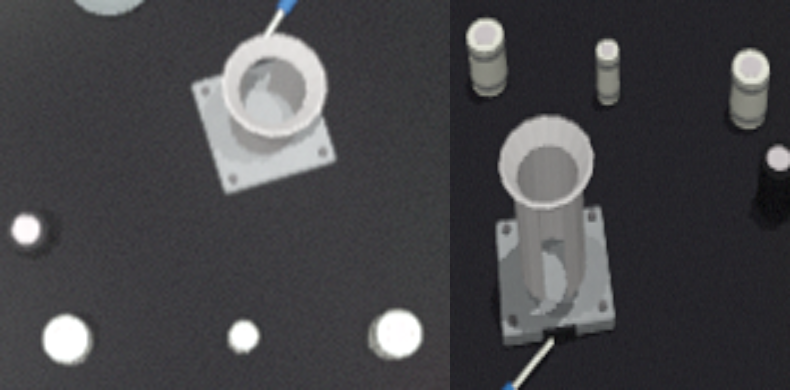

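The crop confirms both short white cartridges, at crop px (68,338) and (397,333), with the slim one between them. It also shows the wide flared tube at (275,85). The measured radius (18 mm), height (50 mm) and rim (40 mm, z 0.128) all match the description.

```bash
cat >> h.py <<'E'
MAG=np.array([.652,-.1405]); DOWN=[np.pi,0,0]
def pick(c):
    robot.goto([*c,.2],DOWN); robot.grip(.7)
    robot.move_straight([*c,.030],vel=.12,contact_N=15)
    robot.grip(0,30); s=robot.sense(); print("grip",s["opening"],s["gripper_force"],s["tcp_pos"])
    robot.move_straight([*c,.22],vel=.15)
    s=robot.sense(); print("up",s["t"],s["opening"],s["gripper_force"],s["wrist_force"])
def snap(n):
    f=robot.grab_frame("scene");np.savez(n+".npz",**f);cv2.imwrite(f"pics/{n}.png",cv2.resize(f["image"][100:290,130:330,::-1],(600,570)))
E
python3 - <<'E'
from h import *
W=world(dict(np.load("top.npz")))
for y0 in np.arange(-.75,-.2,.05):
    m=(W[...,1]>y0)&(W[...,1]<y0+.05)&(W[...,0]>.15)&(W[...,0]<.72); print(round(y0,2),np.nanmax(W[m][:,2]).round(3) if m.any() else None,end="; ")
s=robot.sense(); robot.goto([.35,-.5,.3],DOWN)
pick([.4705,-.247]); robot.goto([*MAG,.22],DOWN); snap("hold1"); print(robot.sense()["t"])
E
```

```text
-0.75 0.065; -0.7 0.136; -0.65 0.153; -0.6 0.163; -0.55 0.164; -0.5 0.006; -0.45 0.129; -0.4 0.13; -0.35 0.13; -0.3 0.054; -0.25 0.055; grip 0.41117383929668727 29.795233011245728 [ 0.47085404 -0.24727091  0.03066087]
up 5.8083 0.4133030982134188 29.965859949588776 [-0.74417839  0.22569753 -1.30504162]
6.7083
```

View pics/hold1.png

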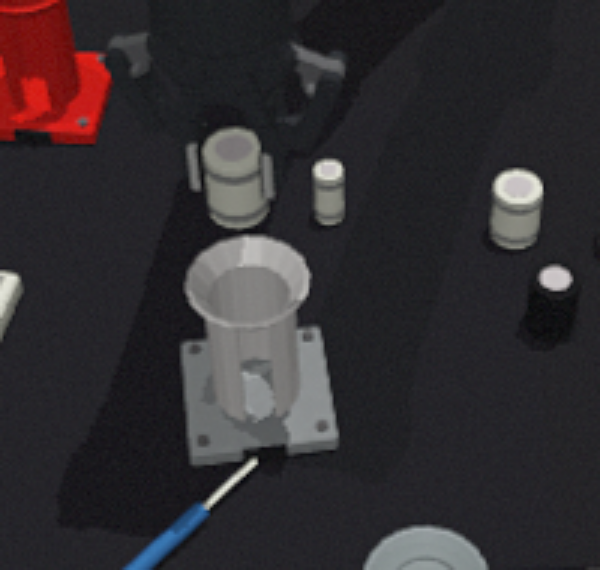

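The picture shows the cartridge upright between the pads at crop px (236,178), above the tube mouth at (248,280). I'll check its alignment numerically, then lower and release it.

```bash
cat >> h.py <<'E'
def held():
    W=world(robot.grab_frame("scene")); p=W[(np.hypot(W[...,0]-MAG[0],W[...,1]-MAG[1])<.017)&(W[...,2]>.185)&(W[...,2]<.25)]
    top=p[p[:,2]>np.percentile(p[:,2],98)-.005]; print("held top",top.mean(0),len(top), "z",p[:,2].min(),p[:,2].max())
def place(off=0):
    held()
    hit=robot.move_straight([*MAG,.139],vel=.08,contact_N=10); s=robot.sense(); print("hit",hit,s["tcp_pos"],s["wrist_force"])
    if hit: return
    robot.grip(.6); robot.sleep(.4); robot.move_straight([*MAG,.24],vel=.2)
    print("t",robot.sense()["t"])
E
python3 - <<'E'
from h import *
place(); robot.goto([.4615,.0203,.22],DOWN); snap("rel1")
E
```

```text
held top [ 0.6529528  -0.14134102  0.2395021 ] 197 z 0.1896646822072795 0.24181171983772648
hit False [ 0.65252143 -0.14055191  0.1397185 ] [-0.08636183  0.14440184 -0.53268307]
t 9.275
```

View pics/rel1.png

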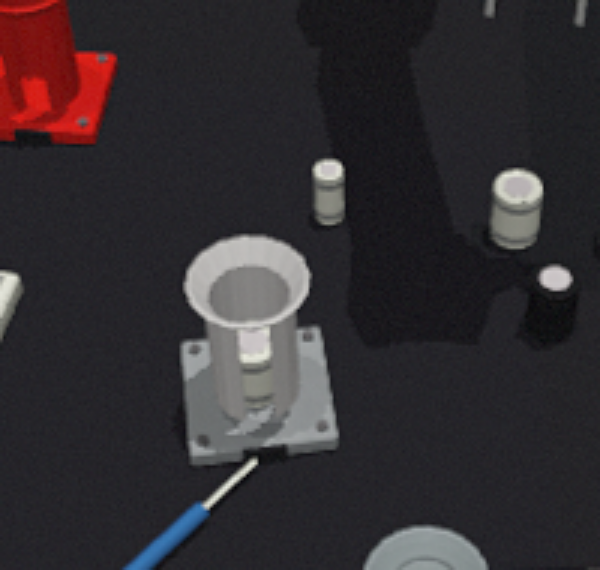

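The first cartridge is visible through the slot, with its top at crop px (253,345) and its lower band at (257,403). It looks upright on the floor. I'll check the height of its top from overhead, then pick the second.

```bash
cat >> h.py <<'E'
def intube(z0,z1):
    for n in("top","scene"):
        W=world(robot.grab_frame(n)); p=W[(np.hypot(W[...,0]-MAG[0],W[...,1]-MAG[1])<.0245)&(W[...,2]>z0)&(W[...,2]<z1)]
        if len(p)>15:
            A=np.c_[p[:,:2]-MAG,np.ones(len(p))]; k=np.linalg.lstsq(A,p[:,2],rcond=None)[0]
            print(n,len(p),p.mean(0).round(4),"slope",k.round(3))
        else: print(n,len(p))
E
python3 - <<'E'
from h import *
intube(.057,.073)
pick([.4615,.0203]); robot.goto([*MAG,.22],DOWN); held()
E
```

```text
top 147 [ 0.6522 -0.1408  0.0655] slope [-0.036  0.026  0.066]
scene 152 [ 0.6556 -0.1378  0.0649] slope [-0.079 -0.041  0.065]
grip 0.41446810878218227 29.653246700763702 [0.46183424 0.02028866 0.03058558]
up 14.225 0.41458120248351427 29.943624436855316 [ 0.23496992  1.12556139 -0.74575316]
held top [ 0.65415333 -0.14866771  0.24393263] 23 z 0.1888119367223516 0.24873389685746494
```

The first cartridge is seated: its top is flat, at z 0.065. The reading on the held second one is sparse (23 points), so I'll look at it.

```bash
python3 - <<'E'
from h import *
snap("hold2"); held()
E
```

```text
held top [ 0.65273793 -0.1488778   0.24550652] 21 z 0.1900589195468179 0.24928603719493667
```

View pics/hold2.png

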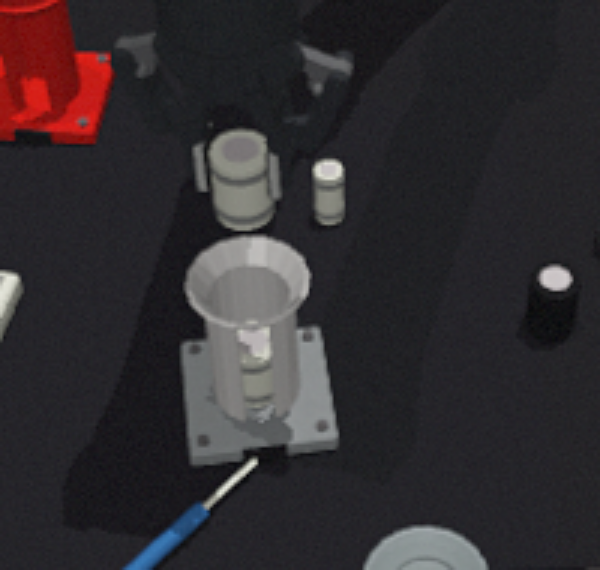

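The cartridge is gripped well at crop px (243,180), but the whole gripper sits a little to the right compared with last time. I'll check the pose.

```bash
python3 - <<'E'
from h import *
s=robot.sense();print(s["tcp_pos"],s["tcp_rot"],s["joint_pos"],s["wrist_force"],s["torque"],s["t"])
W=world(robot.grab_frame("scene"))
p=W[(np.hypot(W[...,0]-MAG[0],W[...,1]-MAG[1])<.03)&(W[...,2]>.185)&(W[...,2]<.25)]
for z in np.arange(.19,.25,.005):
    q=p[abs(p[:,2]-z)<.0025]; print(z.round(3),len(q),q[:,:2].mean(0).round(4),q[:,:2].min(0).round(4),q[:,:2].max(0).round(4))
E
```

```text
[ 0.65149869 -0.13852915  0.22055507] [-3.14097264e+00 -2.27649199e-04  2.55872121e-03] [ 0.30470849  0.48256027 -0.22658119  1.57167858  0.11649143  1.10050898
 -1.51793464] [-0.22794273  0.60436993 -0.24485161] [ 0.00320909 -0.01906973 -0.02861975] 15.3583
0.19 12 [ 0.6658 -0.1375] [ 0.6566 -0.1529] [ 0.6704 -0.1206]
0.195 26 [ 0.6657 -0.1316] [ 0.6516 -0.1501] [ 0.6713 -0.1196]
0.2 49 [ 0.6656 -0.1338] [ 0.6513 -0.1548] [ 0.6716 -0.119 ]
0.205 41 [ 0.6661 -0.1347] [ 0.6554 -0.1541] [ 0.6716 -0.12  ]
0.21 38 [ 0.6654 -0.1352] [ 0.6587 -0.1624] [ 0.6708 -0.1133]
0.215 51 [ 0.6651 -0.1364] [ 0.6573 -0.1616] [ 0.6709 -0.1133]
0.22 66 [ 0.6648 -0.1367] [ 0.6558 -0.168 ] [ 0.6714 -0.1114]
0.225 61 [ 0.664  -0.1385] [ 0.6576 -0.1688] [ 0.6697 -0.1128]
0.23 57 [ 0.6648 -0.1388] [ 0.6577 -0.1688] [ 0.6716 -0.1124]
0.235 71 [ 0.6647 -0.1381] [ 0.6577 -0.168 ] [ 0.6717 -0.1124]
0.24 254 [ 0.655  -0.1388] [ 0.6344 -0.1669] [ 0.6719 -0.1111]
0.245 39 [ 0.6584 -0.1408] [ 0.641  -0.1667] [ 0.6673 -0.1122]
```

The top is at z 0.24 and the offset is about 2 mm, which is well inside the 8 mm clearance. Lowering and releasing.

```bash
python3 - <<'E'
from h import *
place(); robot.goto([.5,.0,.3],DOWN); intube(.105,.1235); snap("rel2")
E
```

```text
held top [ 0.65226955 -0.14773124  0.24501182] 21 z 0.19134547071743363 0.2497088551423243
hit False [ 0.65251374 -0.14056293  0.13972486] [-0.06199476  0.49555623 -0.27790325]
t 17.975
top 200 [ 0.65   -0.1399  0.1146] slope [ 0.079 -0.011  0.115]
scene 275 [ 0.6562 -0.1388  0.114 ] slope [-0.054 -0.006  0.114]
```

View pics/rel2.png

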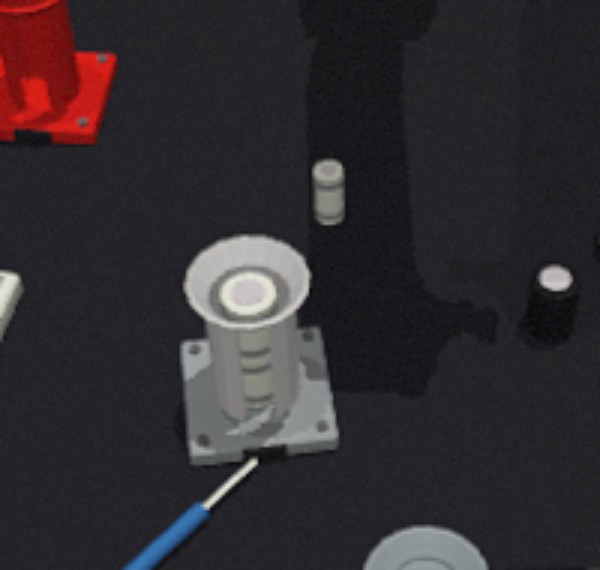

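Both cartridges are in the tube. The upper one is level and centred at crop px (248,292), with its top at z 0.1145. The bands of both show through the slot, and the arm is clear.

```bash
python3 -c "
from plant import robot
print(robot.close_job())"
```

```text
the job is handed in; nothing more can be done
None
```

Both short white cartridges are stacked upright in the wide tube, checked by camera and depth (tops at about z 0.065 m and 0.1145 m), and the job is handed in at about 19 s on the robot's clock; no verdict was returned.

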